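# Strip a prism mould

### The arm

A 6-joint arm with a two-finger parallel gripper is mounted at the origin on a cart in front of the work surface, level with it; the furniture and walls round the work are solid. World frame = base frame: x ahead of the robot, y to its left, z up, the work surface at z = 0. Lengths are in m, angles in rad, forces in N, time in s.
With the tool pointing down it reaches from about 0.35 to 0.8 m from the base axis. Payload 7.3 kg.
Tool frame: the origin (TCP) lies between the finger pads; the fingertips stand 25 mm ahead of it and the grasp point (between the pads) lies 6 mm ahead of it (r.tip_extent is the distance from the TCP to the fingertips, in m); z points along the fingers, y is the line along which they close (so a half turn about z gives the same grasp; the last joint's range is limited). The gripper opens to 85 mm and grips with 20 to 120 N. Pads are 22 mm wide; open, the fingers measure 114 mm over their backs; the gripper's body (76 mm by 85 mm) begins 54 mm behind the grasp point. The pads swing forward as they close: fully open they stand 13 mm farther back than shut.
Start: joints at [-1.268, 0.342, 1.524, -0, 1.275, -0.146], TCP at [0.228, -0.473, 0.23] pointing down, gripper open.
Joint ranges: [-2.53, 2.53], [-0.77, 2.02], [0.04, 2.7], [-1, 4.14], [0.28, 2.66], [-3.11, 3.11]. Speed limits (rad/s): [2.57, 2.57, 3.14, 3.14, 3.14, 3.14].

### API

Orientations are given as a unit quaternion [x, y, z, w].
In Python, from workcell import r, command_gripper, optics gives the robot as it stands. The module is installed in compiled form; this text tells all that it offers. Calls block until the motion is done:
- r.reach(position, orientation): joint-space move of the TCP to a pose.
- r.move_straight(position, orientation=None, speed=0.15, max_force=None): straight line of the TCP; orientation=None keeps the orientation; speed is the mean speed in m/s. With max_force (N) it stops when the force on the tool has changed by that much, and returns True; else False.
- r.movej(angles): joint-space move.
- command_gripper(opening, force=None): finger opening in m; force is the grip in N (None keeps the last); returns when the fingers have stopped.
- r.hold(seconds).
- r.solve_ik(position, orientation): joint angles nearest the present ones, or None.
- r.read_state(): the state.
- optics.get_image(name): name is "scene" or "top" or "wrist"; returns (picture, depth): 420x560x3 uint8, red, green, blue; 420x560 float32, m along the optical axis (not along the pixel's ray), 0 where there is no reading.
- optics.camera_model(name): a dict with "K" (3x3 intrinsics, pixels), "R" (3x3) and "t" (3): a world point X has camera coordinates R X + t; the wrist camera has in their place "tool_from_camera" (4x4, takes a point from camera to tool coordinates, whose origin is the TCP and whose axes are the flange's). Camera axes: x right, y down, z forward; pixel columns grow to the right and rows downward; lengths in m; the calibration is good to about 2 mm. A picture is of the moment at which its call begins: read the wrist's pose just before it. camera_model takes no time and is no camera call.
A pose or a line that the arm cannot do raises r.PlanningError and nothing moves.
- r.finish_job(): hands the job in; it is judged then, once.
The state is a dict: "time_s": time; "joint_positions": joint angles; "dq": joint speeds; "tau": joint torques, N m; "eef_pos": TCP position; "eef_rot": TCP orientation; "contact_force": force on the tool from outside, world axes, zero at the start; "torque": the same for the moment, N m; "grip_width": finger opening in m; "grip_force": force on a finger pad.
Only numpy, scipy, OpenCV 4.12 (cv2) and the standard library are available. Lean on these libraries where they do the work, as an engineer would, in place of code of your own. Each camera call takes 0.05 s, during which the arm holds its last target. There are 200 camera calls.

### The job

Strip the steel partition plate out of the prism mould: a spring ball catch holds down each of its ends, so ease the ends up one after the other by their lugs until the catch gives, tipping the plate no more than that needs so as not to chip the fresh prisms, then lift it out level. Hang it by its ears on the two rails of the drip rack, in the open front part, and slide it back under the keepers until both ears stand square against the first pair of spacing collars. Leave the loose things round about where they lie.

Things in the scene. Friction and masses are not known exactly. Their poses are not given: they have to be found in the camera images.
- mould: Steel three-gang prism mould, fixed, 165 x 226 mm, walls up to z = 50 mm. Origin: centre of its underside; y runs along the prisms. Plate slots (12 mm wide) at x = -25.5 mm (empty, like the cell before it) and x = +25.5 mm (holds the plate; prisms fixed in the cells at x = 0 and 51 mm, tops at 50 mm, level with the walls). End plates y = 81 to 93.5 mm at either end, slots cut to y = 86.5 mm
- catch_l (a point): centre of the spring ball (radius 6 mm) at the +y end of the slot, z = 42 mm in the mould; its nose snaps over a pin on the plate's end. The end must rise some 9 mm against 10 to 25 N; then the ball slips under the pin and keeps that end about 16 mm up (the plate then leans 0.09 rad; more than 0.12 rad chips the prisms). Both ends need this
- catch_r (a point): the same for the ball at the -y end
- partition: The plate to take out: steel, 10 mm thick (x), 212 mm long (y), 0.25 to 0.5 kg. Origin: centre of underside. Body 160 mm long, 38 mm high; end pins to y = +-85 mm at z = 21 mm. Ears y = 79 to 106 mm at both ends, z = 38 to 46 mm, with a lip at y = 98 to 106 mm down to z = 30 mm. The ears rest on the mould's end plates, later on the rails. In the mould the edge between them is level with the prisms
- lug_l (a point): middle of the lug on the ear at the plate's +y end: 10 mm thick across the plate, 16 mm wide along it (plate y = 81 to 97 mm, centre 89), top 11 mm above this point, mould's walls 14 mm below it while seated (plate z = 52 mm). The plate must be free to turn a little in the fingers as one end rises
- lug_r (a point): the same point of the lug at the plate's -y end
- top_edge (a point): middle of the plate's top edge (plate z = 38 mm), over the centre of mass; can be taken once both ends stand raised, when it is about 16 mm above the prisms
- rack: Drip rack, fixed, tray 152 x 236 mm. Origin: centre of underside; open front at -x. Two channels along x, each with a rail 7 mm wide (centre y = +-91 mm, top z = 75 mm, x = -76 to 76 mm), outside it a groove for the ear's lip up to y = 112 mm. Collars: 8 mm blocks on the rails, front faces at x = 22 mm, tops z = 85 mm. A like plate hangs fixed behind at x = 57 mm, lugs up to z = 100 mm
- keeper (a point): middle between the front ends of the two keepers, at their underside (rack x = -26 mm, z = 88 mm). A keeper is a strip 13 mm wide over each channel's outer part (y = 102 to 115 mm) from here to the back end; a seated ear passes under it with 5 mm to spare. In front of it the channels are open above
- rack_entry (a point): point midway between the rails at rail-top height in the open front part (rack x = -54 mm): the plate's top edge middle comes here when the plate is lowered on the rails
- rack_seat (a point): point midway between the rails at rail-top height where the plate's top edge middle lies when it hangs square against the first collars (rack x = 17 mm); axes as the rack's
- loose_prism: mortar prism 160 x 40 x 40 mm already taken out, lying on the worktop, to be left; origin centre of underside, long along its x
- oil_cup: small steel cup, 54 mm wide, 42 mm high, to be left; origin centre of underside
- mallet: rubber mallet, 263 mm long, to be left; origin centre of underside

How it is judged:
By the outcome, as a careful person would: the job done as asked, in the order asked, and still so for the second after the job is handed in, with the robot touching nothing.
It also fails if it takes over 61 s, if anything falls off the work surface, if the arm or the gripper's body presses on something with over 40 N, if the wrist force passes 120 N, or if a joint passes its speed limit or range.

## Working session

There is one attempt and no reset: what is moved stays moved. The work goes in short steps, each a Python script; the robot and the scene stay as the last script left them, time stands still between calls to the robot, and variables do not carry over. Pictures are saved under pics/ and viewed, at most 12 in all, crops included, and the job is handed in when it is done.

```bash
mkdir -p pics; python3 - <<'E'
from workcell import r, optics
import cv2,numpy as np
s=r.read_state(); print(s['time_s'],s['eef_pos'],s['eef_rot'],r.tip_extent)
for n in ['scene','top']:
    im,d=optics.get_image(n); cv2.imwrite(f'pics/{n}0.png',im[:,:,::-1]); np.savez(f'{n}0.npz',im=im,d=d)
    m=optics.camera_model(n); print(n,m)
print(optics.camera_model('wrist'))
E
```

```text
0.0 [ 0.22769485 -0.47259716  0.2292148 ] [ 9.74929378e-01  2.22513144e-01 -4.26891758e-05 -7.78710746e-04] 0.025
scene {'K': array([[477.46512328,   0.        , 278.54848631],
       [  0.        , 477.46512328, 207.81987393],
       [  0.        ,   0.        ,   1.        ]]), 'R': array([[ 0.90547115, -0.42414691, -0.01487957],
       [-0.32694389, -0.67474907, -0.66168072],
       [ 0.27060986,  0.60399759, -0.74963806]]), 't': array([-0.41091728,  0.19025191,  2.01657669])}
top {'K': array([[403.32548891,   0.        , 281.95641598],
       [  0.        , 403.32548891, 215.44840986],
       [  0.        ,   0.        ,   1.        ]]), 'R': array([[ 0.02434024, -0.99970093,  0.002366  ],
       [-0.97356064, -0.02424136, -0.22713881],
       [ 0.22712823,  0.00322517, -0.97385952]]), 't': array([-0.02930248,  0.45322474,  1.27698379])}
{'K': array([[375.89480905,   0.        , 280.82318869],
       [  0.        , 375.89480905, 211.575478  ],
       [  0.        ,   0.        ,   1.        ]]), 'tool_from_camera': array([[-3.46808056e-04, -9.50294176e-01, -3.11353271e-01,
         7.96227510e-02],
       [ 9.99999844e-01, -4.65586204e-04,  3.07161879e-04,
        -5.67942872e-04],
       [-4.36855933e-04, -3.11353116e-01,  9.50294189e-01,
        -1.44113593e-01],
       [ 0.00000000e+00,  0.00000000e+00,  0.00000000e+00,
         1.00000000e+00]])}
```

View pics/top0.png

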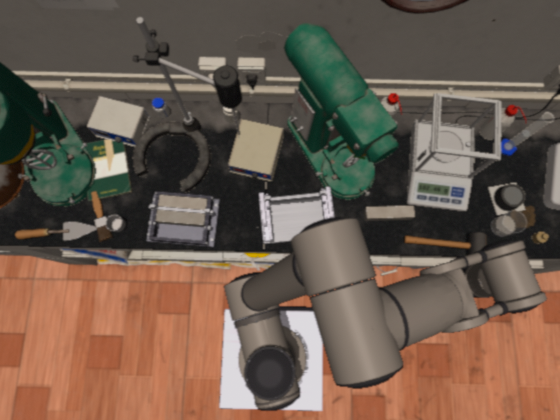

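View pics/scene0.png

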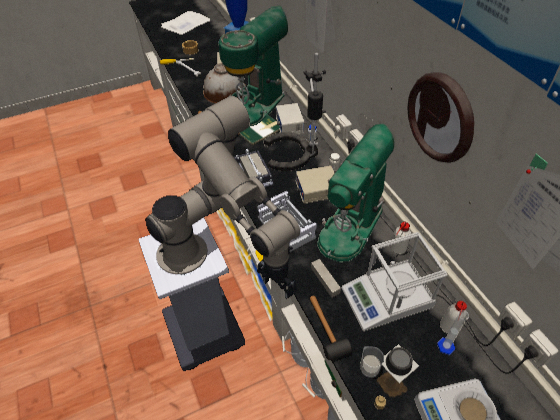

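```bash
cat > h.py <<'E'
from workcell import r, command_gripper, optics
import numpy as np, cv2
from scipy.spatial.transform import Rotation as Ro
def cam(name,st=None):
    m=optics.camera_model(name)
    if name=='wrist':
        T=np.eye(4);T[:3,:3]=Ro.from_quat(st['eef_rot']).as_matrix();T[:3,3]=st['eef_pos']
        C=T@m['tool_from_camera']
    else:
        C=np.eye(4);C[:3,:3]=m['R'].T;C[:3,3]=-m['R'].T@m['t']
    return m['K'],C
def shot(name,tag):
    st=r.read_state(); im,d=optics.get_image(name); K,C=cam(name,st)
    cv2.imwrite(f'pics/{tag}.png',im[:,:,::-1]); np.savez(f'{tag}.npz',im=im,d=d,K=K,C=C)
    return im,d,K,C
def plane(uv,z,K,C):
    uv=np.atleast_2d(np.asarray(uv,float)); n=np.c_[uv,np.ones(len(uv))]@np.linalg.inv(K).T@C[:3,:3].T
    return C[:3,3]+n*((z-C[2,3])/n[:,2])[:,None]
def cloud(d,K,C):
    v,u=np.indices(d.shape); n=np.stack([u,v,np.ones_like(u)],-1)@np.linalg.inv(K).T
    P=n*d[...,None]; return P@C[:3,:3].T+C[:3,3]
def q(yaw=0):  # yaw=0: tool down, fingers close along world x, camera to +y
    return (Ro.from_euler('z',yaw)*Ro.from_quat([.5**.5,.5**.5,0,0])).as_quat()
E
python3 - <<'E'
from h import *
z=np.load('top0.npz');K,C=cam('top');P=cloud(z['d'],K,C)
for p in [(183,218),(297,217),(150,218),(217,218),(390,212),(185,150),(255,150),(345,60)]: print(p,P[p[1],p[0]].round(3))
for y in (0.29,-0.04):
    for s in (0,np.pi):
        print(y,r.solve_ik([.47,y-.05,.34],q(s)))
E
```

```text
(183, 218) [0.437 0.307 0.052]
(297, 217) [ 0.461 -0.07   0.001]
(150, 218) [0.442 0.428 0.015]
(217, 218) [ 0.452  0.204 -0.003]
(390, 212) [ 0.477 -0.378  0.041]
(185, 150) [0.696 0.333 0.002]
(255, 150) [0.671 0.078 0.078]
(345, 60) [ 0.797 -0.175  0.404]
0.29 [ 3.26840727e-01  2.87396952e-01  1.30169855e+00 -4.44089210e-16
  1.55249715e+00  3.26840727e-01]
0.29 [ 3.26840727e-01  2.87396952e-01  1.30169855e+00 -4.44089210e-16
  1.55249715e+00 -2.81475193e+00]
-0.04 [-3.49537610e-01  1.89889814e-01  1.43007615e+00 -4.44089210e-16
  1.52162669e+00 -3.49537610e-01]
-0.04 [-3.49537610e-01  1.89889814e-01  1.43007615e+00 -4.44089210e-16
  1.52162669e+00  2.79205504e+00]
```

```bash
python3 - <<'E'
from h import *
p=r.read_state()['eef_pos']
r.reach([.45,-.12,.34],q()); shot('wrist','w_rack')
r.reach([.45,.26,.34],q()); shot('wrist','w_mould')
print(r.read_state()['time_s'])
a=np.hstack([cv2.imread('pics/w_rack.png'),cv2.imread('pics/w_mould.png')]);cv2.imwrite('pics/ab.png',cv2.resize(a,(800,300)))
E
```

```text
3.2083
```

View pics/w_rack.png

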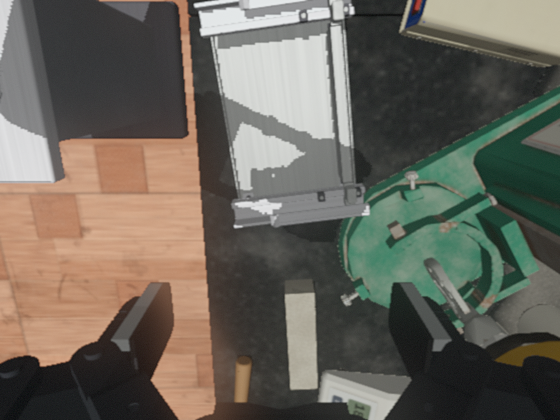

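View pics/w_mould.png

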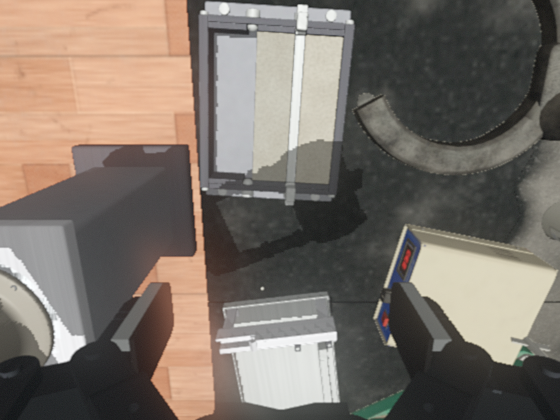

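```bash
python3 - <<'E'
from h import *
r.reach([.45,.02,.30],q()); im1=shot('wrist','w_rack2')[0]
r.reach([.46,.39,.26],q()); im2=shot('wrist','w_mould2')[0]
print(r.read_state()['time_s'])
E
```

```text
5.6583
```

View pics/w_rack2.png

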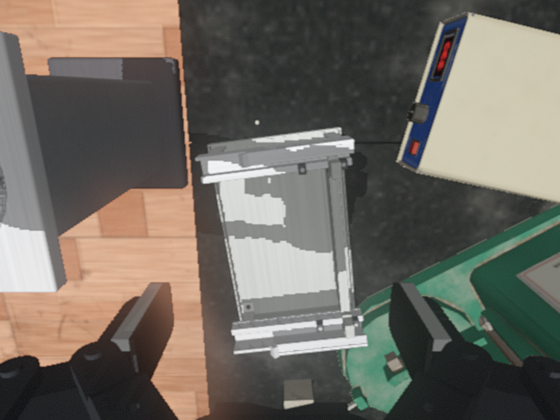

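View pics/w_mould2.png

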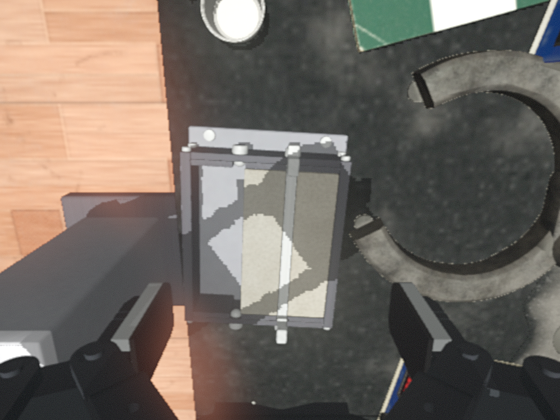

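```bash
python3 - <<'E'
from h import *
def ld(t):
    z=np.load(t+'.npz'); return z['im'],z['d'],z['K'],z['C'],cloud(z['d'],z['K'],z['C'])
for t in ('w_mould2','w_mould'):
    im,d,K,C,P=ld(t)
    box=(abs(P[...,0]-.45)<.12)&(abs(P[...,1]-.31)<.15)&(d>0)
    print(t,'zhist',[(k,int(n)) for k,n in zip(range(0,110,5),np.histogram(P[...,2][box],np.arange(0,.112,.005))[0])])
    m=box&(P[...,2]>.067)&(P[...,2]<.085)
    n,l,st,c=cv2.connectedComponentsWithStats(m.astype(np.uint8))
    for i in range(1,n):
        if st[i,4]>25: print('lug?',st[i],np.median(P[l==i],0).round(4),np.ptp(P[l==i],axis=0).round(3))
    m=box&(P[...,2]>.046)&(P[...,2]<.056)
    print(cv2.minAreaRect((P[m][:,:2]*1000).astype(np.float32)), np.median(P[m],0))
for t in ('w_rack2','w_mould','w_rack'):
    im,d,K,C,P=ld(t)
    box=(abs(P[...,0]-.46)<.12)&(abs(P[...,1]+.06)<.15)&(d>0)
    print(t,'zhist',[(k,int(n)) for k,n in zip(range(0,125,5),np.histogram(P[...,2][box],np.arange(0,.127,.005))[0])])
    for lo,hi in((.06,.08),(.086,.096),(.096,.108)):
        m=box&(P[...,2]>lo)&(P[...,2]<hi)
        n,l,st,c=cv2.connectedComponentsWithStats(m.astype(np.uint8))
        for i in range(1,n):
            if st[i,4]>40: print(lo,st[i],np.median(P[l==i],0).round(4),np.ptp(P[l==i],axis=0).round(3), cv2.minAreaRect((P[l==i][:,:2]*1000).astype(np.float32)))
im,d,K,C,P=ld('w_rack2'); b=im[110:370,180:380,::-1]; b2=ld('w_mould2')[0][110:360,160:370,::-1]
cv2.imwrite('pics/crop.png',np.hstack([cv2.resize(b,(400,520)),cv2.resize(b2,(400,520))]))
E
```

```text
w_mould2 zhist [(0, 9820), (5, 3936), (10, 4846), (15, 480), (20, 436), (25, 450), (30, 1027), (35, 530), (40, 544), (45, 7250), (50, 12468), (55, 167), (60, 39), (65, 42), (70, 197), (75, 155), (80, 0), (85, 0), (90, 0), (95, 0), (100, 0), (105, 0)]
lug? [287 157  12  20 214] [0.4706 0.4037 0.0749] [0.01  0.017 0.01 ]
lug? [276 325  11  18 162] [0.4602 0.2282 0.0746] [0.01  0.017 0.01 ]
((440.1895446777344, 317.98077392578125), (206.80227661132812, 163.5052032470703), 86.76516723632812) [0.46034989 0.32581164 0.05029932]
w_mould zhist [(0, 6751), (5, 3753), (10, 4249), (15, 291), (20, 247), (25, 282), (30, 786), (35, 295), (40, 370), (45, 7369), (50, 11007), (55, 154), (60, 24), (65, 22), (70, 184), (75, 127), (80, 0), (85, 0), (90, 0), (95, 0), (100, 0), (105, 0)]
lug? [296  12  12  19 193] [0.4705 0.402  0.0748] [0.011 0.016 0.009]
lug? [285 186  10  16 132] [0.4604 0.226  0.0748] [0.01  0.016 0.009]
((439.8820495605469, 315.1878662109375), (202.2861328125, 163.48162841796875), 86.67735290527344) [0.46077366 0.32465814 0.05025444]
w_rack2 zhist [(0, 25166), (5, 609), (10, 941), (1
[... 4481 characters left out ...]
270  203   99   24 1181] [ 0.4922 -0.1722  0.0913] [0.108 0.026 0.008] ((491.3221740722656, -172.49351501464844), (108.78221893310547, 13.946270942687988), 7.14480447769165)
0.096 [332   0  12  21 217] [0.5011 0.0272 0.0998] [0.011 0.016 0.006] ((501.306884765625, 27.517274856567383), (10.314827919006348, 15.960345268249512), 10.536185264587402)
0.096 [346 188  11  15 144] [ 0.5234 -0.148   0.1001] [0.011 0.016 0.006] ((523.6177368164062, -148.55101013183594), (9.794928550720215, 16.217235565185547), 9.433856964111328)
0.096 [387 221  16  27 240] [ 0.5722 -0.1878  0.1049] [0.015 0.028 0.012] ((572.7686157226562, -191.67861938476562), (14.453500747680664, 26.89629554748535), 4.38347864151001)
```

View pics/crop.png

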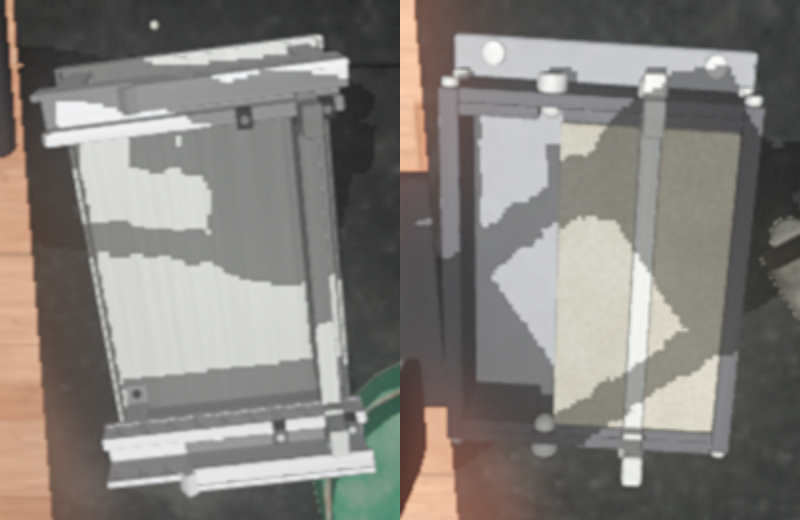

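```bash
cat >> h.py <<'E'
YM=-np.radians(3.36); PM=np.array([.4654,.315])  # plate (slot) centre in mould
def M(y,z,x=0):  # mould-slot coords (y along plate) -> world
    return [PM[0]+x*np.cos(YM)-y*np.sin(YM),PM[1]+x*np.sin(YM)+y*np.cos(YM),z]
def qm(th=0): # tip about mould x
    return (Ro.from_euler('z',YM)*Ro.from_euler('x',th)*Ro.from_quat([.5**.5,.5**.5,0,0])).as_quat()
YR=np.radians(7.25); PR=np.array([.4558,-.068])
def R(x,z,y=0): return [PR[0]+x*np.cos(YR)-y*np.sin(YR),PR[1]+x*np.sin(YR)+y*np.cos(YR),z]
def rep(t=''):
    s=r.read_state(); print(t,round(s['time_s'],2),'p',np.round(s['eef_pos'],4),'F',np.round(s['contact_force'],1),'T',np.round(s['torque'],2),'w',round(s['grip_width'],4),round(s['grip_force'],1))
E
python3 - <<'E'
from h import *
command_gripper(.04,45)
r.reach(M(.089,.13),qm()); rep('above')
print(r.move_straight(M(.089,.0795),qm(),.12,max_force=6)); rep('down')
command_gripper(0.0,45); rep('grip')
y0,z0=.089+.0935,.0795-.05
for th in (.025,.05,.07,.09):
    c,s=np.cos(th),np.sin(th)
    r.move_straight(M(-.0935+y0*c-z0*s,.05+y0*s+z0*c),qm(th),.02); rep(th)
shot('wrist','tip1')
E
```

```text
above 6.75 p [0.4712 0.4043 0.131 ] F [ 0.1 -0.2  1.3] T [ 0.04 -0.07  0.02] w 0.0399 0.0
False
down 7.33 p [0.4714 0.4043 0.0809] F [0.  0.2 0.6] T [-0.03 -0.02 -0.01] w 0.0397 0.0
grip 7.79 p [0.4707 0.4039 0.0797] F [-0.4  0.6  0.6] T [ 0.04 -0.06  0.03] w -0.0001 0.0
0.025 8.18 p [0.4707 0.4028 0.0843] F [-0.1 -0.1  0. ] T [-0.06  0.02 -0.03] w -0.0004 0.0
0.05 8.56 p [0.4706 0.402  0.0888] F [-0.3  1.1 -0.1] T [-0.03 -0.02  0.01] w -0.0 0.0
0.07 8.89 p [0.4706 0.4012 0.0924] F [ 0.2 -0.6 -0.3] T [-0.04  0.03  0.08] w 0.0001 0.0
0.09 9.22 p [0.4705 0.4003 0.096 ] F [-0.1 -0.2  0.3] T [-0.05 -0.01  0.02] w 0.0001 0.0
```

View pics/tip1.png

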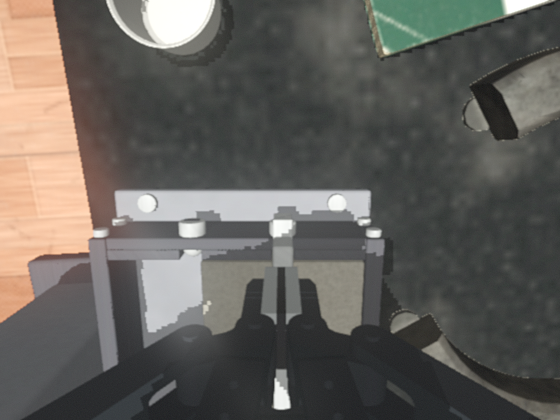

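```bash
python3 - <<'E'
from h import *
rep()
z=np.load('tip1.npz');P=cloud(z['d'],z['K'],z['C'])
for p in [(283,222),(283,232),(283,240),(283,250),(283,258),(275,275),(290,275),(272,300),(292,300),(283,390)]: print(p,P[p[1],p[0]].round(4))
im,d,K,C=shot('top','top1');P=cloud(d,K,C)
m=(abs(P[...,0]-.465)<.03)&(abs(P[...,1]-.315)<.13)&(P[...,2]>.06)&(P[...,2]<.085)
n,l,st,c=cv2.connectedComponentsWithStats(m.astype(np.uint8))
for i in range(1,n): print(st[i],P[l==i].mean(0).round(4))
z=np.load('top0.npz');P=cloud(z['d'],K,C)
m=(abs(P[...,0]-.465)<.03)&(abs(P[...,1]-.315)<.13)&(P[...,2]>.06)&(P[...,2]<.085)
n,l,st,c=cv2.connectedComponentsWithStats(m.astype(np.uint8))
for i in range(1,n): print('0',st[i],P[l==i].mean(0).round(4))
E
```

```text
9.28 p [0.4705 0.4004 0.0959] F [ 0.1  0.6 -0.4] T [-0.06  0.01 -0.06] w -0.0002 0.0
(283, 222) [0.4722 0.4183 0.0587]
(283, 232) [0.4719 0.4126 0.0577]
(283, 240) [0.4717 0.4105 0.0649]
(283, 250) [0.4715 0.4088 0.0755]
(283, 258) [0.4713 0.4048 0.0754]
(275, 275) [0.4683 0.4101 0.1088]
(290, 275) [0.4741 0.41   0.1095]
(272, 300) [0.4674 0.4088 0.1277]
(292, 300) [0.4743 0.4087 0.1282]
(283, 390) [0.4661 0.3115 0.05  ]
[204 209   8   4  25] [0.4593 0.226  0.0713]
0 [149 204   8   5  27] [0.471  0.4052 0.071 ]
0 [204 209   6   4  19] [0.46   0.2274 0.0738]
0 [211 212   1   1   1] [0.4575 0.2146 0.0613]
```

```bash
python3 - <<'E'
from h import *
z=np.load('tip1.npz');P=cloud(z['d'],z['K'],z['C'])
for v in range(236,330,4): print(v,' '.join('%d/%d'%(P[v,u,2]*1e3,P[v,u,1]*1e3) for u in range(258,310,6)))
b=z['im'][210:420,200:370,::-1]; cv2.imwrite('pics/c1.png',cv2.resize(b,None,fx=2.8,fy=2.8,interpolation=2))
E
```

```text
236 46/407 45/407 45/407 58/410 58/410 57/410 45/406 46/406 46/406
240 50/406 50/406 49/406 65/410 65/410 65/410 50/405 49/405 49/405
244 49/404 48/403 50/404 71/410 71/410 72/410 49/403 50/403 49/402
248 49/402 49/401 49/401 75/410 75/409 74/409 49/400 50/401 50/400
252 49/399 49/399 50/399 75/408 75/407 74/407 49/398 50/398 50/398
256 49/397 49/397 50/397 75/405 75/405 73/405 49/396 51/396 49/395
260 48/394 47/394 47/393 74/403 74/403 74/403 46/392 47/392 48/392
264 51/393 50/392 49/392 75/402 75/401 75/401 50/391 50/391 50/391
268 50/390 51/390 104/411 103/410 103/410 103/410 104/410 50/389 51/389
272 50/388 108/411 107/411 108/411 107/410 106/409 106/410 50/386 49/386
276 50/385 110/410 110/410 111/410 110/410 110/410 110/409 51/384 50/384
280 105/406 114/410 113/410 113/410 113/409 113/409 113/409 106/406 107/406
284 109/407 117/410 117/410 117/410 117/409 116/409 116/409 108/405 109/405
288 111/406 120/409 119/409 119/409 120/409 119/409 120/409 113/405 111/405
292 115/406 123/410 122/409 122/409 122/409 123/409 121/408 114/404 114/404
296 117/405 125/409 124/408 125/409 125/409 124/408 125/408 117/404 119/405
300 119/405 127/409 128/409 126/408 127/408 128/408 128/408 120/404 120/404
304 124/406 130/409 130/408 131/409 131/408 130/408 130/408 129/407 125/405
308 125/405 134/409 132/408 133/408 132/407 132/407 133/408 132/407 126/404
312 127/404 135/408 135/408 135/408 135/408 134/407 134/407 135/407 128/404
316 140/410 138/409 134/406 135/407 135/407 246/467 139/408 139/408 141/409
320 142/409 141/409 141/408 136/405 135/405 136/405 140/407 143/409 143/409
324 145/410 143/408 142/408 135/404 134/403 143/408 143/408 144/409 145/409
328 145/408 144/408 144/407 134/402 136/402 144/407 145/407 145/407 144/407
```

View pics/c1.png

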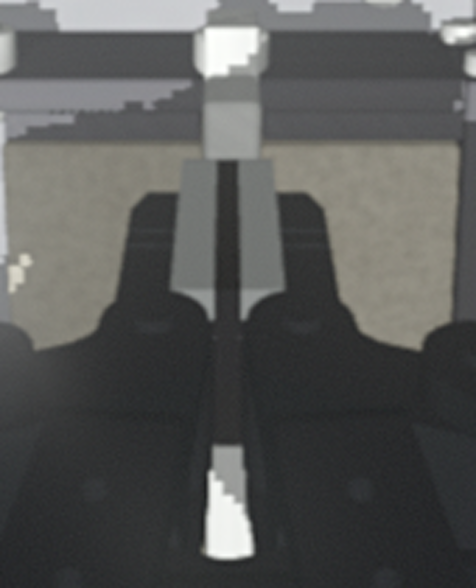

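The picture shows the shut fingertips at row 268, and the seated lug is in view in front of them at rows 240–265. By depth the tips are at z≈0.103 with the TCP at 0.096. That puts them about 30 mm short of the stated reach, which explains the missed grasp. I'll check this with a light touch on the lug top.

```bash
python3 - <<'E'
from h import *
print(r.tip_extent)
r.move_straight(M(.089,.0815),qm(),.08); rep()
print(r.move_straight(M(.089,.052),qm(),.02,max_force=4)); rep('touch')
r.move_straight(M(.089,.080),qm(),.08); shot('wrist','t2')
z=np.load('t2.npz');P=cloud(z['d'],z['K'],z['C'])
st=r.read_state();T=Ro.from_quat(st['eef_rot']).as_matrix();L=(P-st['eef_pos'])@T
for v in range(230,330,6): print(v,[ (L[v,u]*1e3).round(0).tolist() for u in (271,281,291)])
E
```

```text
0.025
 9.66 p [0.4701 0.4043 0.0809] F [ 0.3 -0.4  0.1] T [-0.01  0.04 -0.02] w -0.0003 0.0
True
touch 10.32 p [0.4709 0.4038 0.0736] F [-0.9 -0.9  4.9] T [-0.09  0.1   0.02] w 0.0001 2.7
230 [[11.0, -5.0, 36.0], [15.0, -0.0, 25.0], [16.0, 5.0, 25.0]]
236 [[9.0, -5.0, 33.0], [14.0, -0.0, 21.0], [13.0, 5.0, 22.0]]
242 [[5.0, -5.0, 34.0], [10.0, -0.0, 23.0], [11.0, 5.0, 21.0]]
248 [[3.0, -5.0, 31.0], [7.0, -0.0, 23.0], [7.0, 5.0, 22.0]]
254 [[1.0, -5.0, 29.0], [7.0, -0.0, 16.0], [6.0, 4.0, 18.0]]
260 [[-3.0, -5.0, 30.0], [7.0, -0.0, 9.0], [7.0, 4.0, 10.0]]
266 [[5.0, -5.0, 7.0], [6.0, -0.0, 5.0], [6.0, 4.0, 6.0]]
272 [[11.0, -4.0, -10.0], [11.0, -0.0, -11.0], [12.0, 4.0, -11.0]]
278 [[12.0, -4.0, -17.0], [11.0, -0.0, -15.0], [12.0, 3.0, -17.0]]
284 [[12.0, -4.0, -21.0], [11.0, -0.0, -19.0], [12.0, 3.0, -21.0]]
290 [[11.0, -4.0, -24.0], [11.0, -0.0, -24.0], [11.0, 3.0, -25.0]]
296 [[12.0, -4.0, -30.0], [12.0, -0.0, -29.0], [12.0, 3.0, -29.0]]
302 [[11.0, -4.0, -33.0], [11.0, -0.0, -32.0], [12.0, 3.0, -34.0]]
308 [[11.0, -4.0, -36.0], [11.0, -0.0, -36.0], [11.0, 3.0, -36.0]]
314 [[11.0, -4.0, -39.0], [11.0, -0.0, -40.0], [11.0, 3.0, -39.0]]
320 [[12.0, -3.0, -44.0], [9.0, -0.0, -39.0], [12.0, 3.0, -45.0]]
326 [[13.0, -3.0, -48.0], [6.0, -0.0, -39.0], [12.0, 3.0, -48.0]]
```

```bash
cat >> h.py <<'E'
TE=-.002  # measured: shut fingertips lie 2 mm behind the TCP
E
python3 - <<'E'
from h import *
command_gripper(.04)
zt=.0535+TE
print(r.move_straight(M(.089,zt),qm(),.06,max_force=6)); rep('down')
command_gripper(0.0,55); rep('grip')
if r.read_state()['grip_width']>.007:
    y0,z0=.089+.0935,zt-.05
    for th in (.025,.045,.06,.075,.09):
        c,s=np.cos(th),np.sin(th)
        r.move_straight(M(-.0935+y0*c-z0*s,.05+y0*s+z0*c),qm(th),.02); rep(th)
        if r.read_state()['grip_width']<.007: break
    shot('wrist','t3')
E
```

```text
False
down 11.71 p [0.4706 0.4038 0.0513] F [-0.2  0.9  0.6] T [ 0.   -0.03 -0.02] w 0.0399 0.0
grip 12.08 p [0.4711 0.404  0.0521] F [ 0.4 -0.2  1.5] T [-0.07 -0.11  0.03] w 0.0085 55.0
0.025 12.46 p [0.4709 0.4029 0.0549] F [ 4.4 -0.5 -8. ] T [-0.34 -0.88  0.01] w 0.0089 54.4
0.045 12.79 p [0.4709 0.4025 0.0584] F [ 5.7 -1.2 -8.3] T [-0.55 -0.91  0.04] w 0.0086 54.9
0.06 13.07 p [0.4708 0.4022 0.062 ] F [ 3.8 -5.  -3.9] T [-0.94 -0.68  0.02] w 0.0087 55.6
0.075 13.36 p [0.4708 0.4018 0.0656] F [ 1.1 -7.5  1.8] T [-1.19 -0.38  0.03] w 0.0091 56.5
0.09 13.64 p [0.4708 0.4021 0.0686] F [ 1.  -6.3  2.6] T [-0.86 -0.25  0.03] w 0.0089 56.5
```

```bash
python3 - <<'E'
from h import *
command_gripper(.03); rep('open')
th=.09
p=np.array(r.read_state()['eef_pos']); r.move_straight(p+[0,0,.06],qm(0),.15)
r.reach(M(.13,.20),qm()); r.hold(.1)
im,d,K,C=shot('wrist','t4');P=cloud(d,K,C)
m=(abs(P[...,0]-.465)<.03)&(abs(P[...,1]-.315)<.13)&(P[...,2]>.062)&(P[...,2]<.11)
n,l,st,c=cv2.connectedComponentsWithStats(m.astype(np.uint8))
for i in range(1,n):
    if st[i,4]>20:
        Q=P[l==i];Q=Q[Q[:,2]>np.percentile(Q[:,2],90)-.004]; print(st[i],Q.mean(0).round(4),Q.max(0).round(3))
rep()
E
```

```text
open 14.03 p [0.4703 0.4032 0.0679] F [0.1 0.4 0. ] T [-0.03 -0.01  0.  ] w 0.0302 0.0
[276 228  14  82 940] [0.47   0.4    0.0913] [0.475 0.407 0.093]
 15.16 p [0.4723 0.4436 0.1977] F [-0.6 -0.1 -0.7] T [-0.03 -0.01 -0.  ] w 0.03 0.0
```

```bash
python3 - <<'E'
from h import *
zt=.0535+TE
r.reach(M(-.0903,.13),qm())
print(r.move_straight(M(-.0903,zt),qm(),.1,max_force=6)); rep('down')
command_gripper(0.0,55); rep('grip')
if r.read_state()['grip_width']>.007:
    y0,z0=-.0903-.084,zt-.049
    for th in (-.025,-.045,-.06,-.075,-.09):
        c,s=np.cos(th),np.sin(th)
        r.move_straight(M(.084+y0*c-z0*s,.049+y0*s+z0*c),qm(th),.02); rep(th)
        if r.read_state()['grip_width']<.007: break
    command_gripper(.03); rep('open')
    p=np.array(r.read_state()['eef_pos']); r.move_straight(p+[0,0,.06],qm(0),.15)
    r.reach(M(.06,.20),qm()); r.hold(.1)
    im,d,K,C=shot('wrist','t5');P=cloud(d,K,C)
    m=(abs(P[...,0]-.465)<.03)&(abs(P[...,1]-.315)<.13)&(P[...,2]>.0605)&(P[...,2]<.11)
    n,l,st,c=cv2.connectedComponentsWithStats((m&(P[...,2]>.08)).astype(np.uint8))
    for i in range(1,n):
        if st[i,4]>20:
            Q=P[l==i];Q=Q[Q[:,2]>np.percentile(Q[:,2],90)-.004]; print(st[i],Q.mean(0).round(4),Q.min(0).round(3),Q.max(0).round(3))
    for y in (-.05,-.03,0,.03,.05):
        Q=P[m&(abs(P[...,1]-M(y,0)[1])<.005)]; 
        if len(Q): print(y,np.median(Q,0).round(4))
rep()
E
```

```text
False
down 17.01 p [0.4605 0.2252 0.052 ] F [-0.1  0.4 -0.1] T [ 0.02  0.03 -0.02] w 0.0303 0.0
grip 17.32 p [0.4605 0.225  0.0522] F [-0.4 -1.1  4.6] T [-0.01  0.18 -0.11] w 0.0088 55.0
-0.025 17.68 p [0.4605 0.2257 0.0552] F [  3.8   4.9 -10.8] T [ 1.14 -0.65 -0.05] w 0.0082 55.2
-0.045 18.01 p [0.4605 0.2261 0.0593] F [ 1.   7.  -4.2] T [ 1.21 -0.39 -0.04] w 0.0085 56.0
-0.06 18.29 p [0.4607 0.2265 0.0626] F [0.2 5.7 0.4] T [ 1.05 -0.06 -0.06] w 0.0087 56.7
-0.075 18.57 p [0.4608 0.2269 0.0658] F [-1.3  6.1  7.5] T [ 1.02  0.27 -0.08] w 0.0088 57.5
-0.09 18.86 p [0.4606 0.2262 0.0678] F [-0.1  3.4  5.4] T [ 0.53  0.03 -0.04] w 0.0093 57.3
open 19.2 p [0.4598 0.2254 0.0668] F [0.9 0.4 0.1] T [0.04 0.01 0.01] w 0.03 0.0
[275 152  15  26 374] [0.4704 0.4031 0.0912] [0.465 0.395 0.088] [0.475 0.411 0.093]
[276 362  12  25 292] [0.4595 0.2268 0.0909] [0.455 0.217 0.088] [0.464 0.234 0.093]
-0.05 [0.4618 0.2655 0.0663]
-0.03 [0.4628 0.2849 0.0663]
0 [0.4651 0.3149 0.0662]
0.03 [0.4669 0.345  0.0663]
0.05 [0.4681 0.365  0.0663]
 20.61 p [0.4688 0.3731 0.1987] F [-0.3  0.3  0.4] T [ 0.03  0.03 -0.03] w 0.0299 0.0
```

```bash
cat >> h.py <<'E'
def qr(dy=0): return q(YR+dy)
E
python3 - <<'E'
from h import *
r.reach(M(0,.12),qm())
print(r.move_straight(M(0,.0515),qm(),.1,max_force=6)); rep('down')
command_gripper(0.0,80); rep('grip')
if r.read_state()['grip_width']>.007:
    r.move_straight(M(0,.155),qm(),.08); rep('lift')
    r.reach(R(-.054,.155),qr()); r.hold(.2); rep('at')
    st=r.read_state()
    im,d,K,C=shot('wrist','t6');P=cloud(d,K,C)
    L=(P-st['eef_pos'])@Ro.from_quat(st['eef_rot']).as_matrix()  # tool x=plate y, tool y=plate x
    m=(abs(L[...,1])<.03)&(abs(L[...,0])<.12)&(abs(L[...,0])>.07)&(L[...,2]<.0)&(d>0)
    n,l,s,c=cv2.connectedComponentsWithStats(m.astype(np.uint8))
    for i in range(1,n):
        if s[i,4]>20: print(s[i],np.median(L[l==i],0).round(4),L[l==i].min(0).round(4),L[l==i].max(0).round(4))
E
```

```text
False
down 21.93 p [0.4659 0.3154 0.0522] F [-0.2  1.   0.2] T [-0.01 -0.03 -0.01] w 0.0304 0.0
grip 22.24 p [0.466  0.3153 0.0524] F [-0.2 -0.1  5.9] T [ 0.04  0.1  -0.03] w 0.0077 78.6
lift 23.68 p [0.4651 0.3148 0.1544] F [-0.3  0.1 -3.8] T [-0.01  0.01 -0.01] w 0.0076 78.6
at 25.35 p [ 0.4025 -0.0742  0.155 ] F [-0.6  0.1 -4.2] T [-0.01  0.01 -0.04] w 0.0079 78.7
[ 261    1   39  120 4177] [ 0.0878 -0.0007 -0.0378] [ 0.0701 -0.0058 -0.0409] [ 0.105   0.0043 -0.0114]
```

View pics/t6.png

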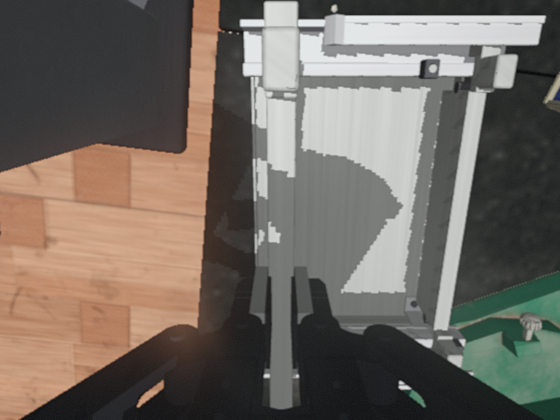

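```bash
python3 - <<'E'
from h import *
z=np.load('t6.npz');P=cloud(z['d'],z['K'],z['C'])
A=np.array([[np.cos(YR),np.sin(YR)],[-np.sin(YR),np.cos(YR)]])
Q=np.dstack([(P[...,:2]-PR)@A.T,P[...,2]])
for nm,x0,zl in (('held',-.054,(.185,.205)),('rear',.057,(.096,.104))):
    m=(abs(Q[...,0]-x0)<.012)&(abs(Q[...,1]-.09)<.02)&(Q[...,2]>zl[0])&(Q[...,2]<zl[1])
    zt=np.median(Q[m][:,2]); m&=abs(Q[...,2]-zt)<.003
    print(nm,m.sum(),np.median(Q[m],0).round(4),np.percentile(Q[m],[3,97],axis=0).round(4))
m=(abs(Q[...,0]-.03)<.03)&(abs(Q[...,1]-.108)<.012)&(abs(Q[...,2]-.0915)<.003); print('keeper',np.percentile(Q[m],[2,50,98],axis=0).round(4))
m=(abs(Q[...,0])<.015)&(abs(Q[...,1]-.091)<.008)&(abs(Q[...,2]-.075)<.003); print('rail',np.percentile(Q[m],[3,50,97],axis=0).round(4))
E
```

```text
held 2415 [-0.0544  0.0884  0.1936] [[-0.0591  0.0807  0.1921]
 [-0.0498  0.0954  0.1949]]
rear 744 [0.0562 0.0892 0.0999] [[0.052  0.0821 0.0975]
 [0.0616 0.0965 0.1012]]
keeper [[0.0013 0.1024 0.0897]
 [0.0303 0.1088 0.0913]
 [0.0588 0.1149 0.0931]]
rail [[-0.014   0.088   0.0738]
 [ 0.0001  0.0911  0.0751]
 [ 0.0142  0.0943  0.0763]]
```

```bash
python3 - <<'E'
from h import *
y=.0008
print(r.move_straight(R(-.054,.069,y),qr(),.1,max_force=8)); rep()
print(r.move_straight(R(-.054,.0575,y),qr(),.015,max_force=4)); rep('set')
z=r.read_state()['eef_pos'][2]
print(r.move_straight(R(-.020,z,y),qr(),.05,max_force=10)); rep('keeper')
print(r.move_straight(R(.010,z,y),qr(),.05,max_force=10)); rep('slid')
E
```

```text
False
 26.41 p [ 0.4026 -0.0742  0.0694] F [ 0.6 -0.3 -3.3] T [ 0.04 -0.02  0.01] w 0.0077 78.7
True
set 26.96 p [ 0.4022 -0.0741  0.0613] F [-0.7 -0.1  5.2] T [-0.01  0.05  0.06] w 0.0076 79.7
True
keeper 27.18 p [ 0.4024 -0.0739  0.0613] F [-0.2 -0.6  5.5] T [-0.03  0.17 -0.03] w 0.0075 79.8
True
slid 27.48 p [ 0.4025 -0.0738  0.0613] F [-0.5  0.3  5.7] T [-0.06  0.14 -0.04] w 0.0075 79.8
```

```bash
python3 - <<'E'
from h import *
y=.0008
command_gripper(.02,40); r.hold(.2); rep('loose')
command_gripper(0,40); rep('regrip')
p=np.array(r.read_state()['eef_pos']); z=p[2]+.0003
print(r.move_straight([p[0],p[1],z],qr(),.02)); rep()
print(r.move_straight(R(-.045,z,y),qr(),.02,max_force=15)); rep('a')
E
```

```text
loose 27.95 p [ 0.4018 -0.0736  0.0608] F [-0.  -0.1  0.6] T [-0.02  0.01  0.01] w 0.0202 0.0
regrip 28.19 p [ 0.4019 -0.0736  0.0609] F [-1.1 -0.6  1.8] T [0.06 0.11 0.02] w 0.0085 42.0
False
 28.44 p [ 0.4014 -0.0734  0.061 ] F [ 0.3  0.9 -3.4] T [ 0.06  0.   -0.02] w 0.0088 41.4
False
a 29.05 p [ 0.411  -0.0728  0.0612] F [-1.1  0.3 -5. ] T [ 0.01 -0.01 -0.02] w 0.0088 41.3
```

```bash
python3 - <<'E'
from h import *
y=.0008; z=r.read_state()['eef_pos'][2]-.0002
print(r.move_straight(R(-.015,z,y),qr(),.05,max_force=15)); rep('a')
print(r.move_straight(R(.011,z,y),qr(),.05,max_force=15)); rep('b')
print(r.move_straight(R(.021,z,y),qr(),.012,max_force=7)); rep('c')
p=np.array(r.read_state()['eef_pos'])
print((p[:2]-PR)@[np.cos(YR),np.sin(YR)])
E
```

```text
False
a 29.8 p [ 0.4409 -0.069   0.061 ] F [ 1.  -0.5 -2.8] T [ 0.02 -0.12  0.01] w 0.0089 41.4
False
b 30.47 p [ 0.467  -0.0658  0.061 ] F [ 0.7 -0.5 -2.4] T [ 0.   -0.16  0.02] w 0.0084 41.5
True
c 31.1 p [ 0.4736 -0.0649  0.0609] F [-0.5 -0.7  5.9] T [-0.06  0.09  0.07] w 0.0086 42.4
0.018028905186425803
```

```bash
python3 - <<'E'
from h import *
y=.0008; 
command_gripper(.016,30); r.hold(.2); rep('loose')
z=r.read_state()['eef_pos'][2]
print(r.move_straight(R(.029,z,y),qr(),.012,max_force=7)); rep('push'); r.hold(.2)
p=np.array(r.read_state()['eef_pos']);print((p[:2]-PR)@[np.cos(YR),np.sin(YR)])
print(r.move_straight(R(.0178,z,y),qr(),.03,max_force=8)); rep()
command_gripper(.024); rep('open')
print(r.move_straight(R(.0178,.15,y),qr(),.1,max_force=8)); rep('up')
r.reach(R(.0178,.23,.085),qr()); r.hold(.1)
im,d,K,C=shot('wrist','t7');P=cloud(d,K,C)
A=np.array([[np.cos(YR),np.sin(YR)],[-np.sin(YR),np.cos(YR)]])
Q=np.dstack([(P[...,:2]-PR)@A.T,P[...,2]])
for x0 in (.017,.057):
  for s in (1,-1):
    m=(abs(Q[...,0]-x0)<.014)&(abs(Q[...,1]-s*.09)<.02)&(abs(Q[...,2]-.1)<.004)
    print(x0,s,m.sum(),np.median(Q[m],0).round(4),np.percentile(Q[m],[3,97],axis=0).round(4).tolist())
E
```

```text
loose 31.54 p [ 0.4723 -0.0645  0.0601] F [ 0.2  0.2 -0.1] T [ 0.07 -0.04 -0.02] w 0.0165 0.0
True
push 32.12 p [ 0.4763 -0.064   0.0596] F [-0.1 -0.9  0.6] T [-0.01 -0.05 -0.03] w 0.0158 0.0
0.020562537552120085
False
 32.58 p [ 0.473  -0.065   0.0601] F [0.5 0.4 0.2] T [ 0.01 -0.01 -0.02] w 0.016 0.0
open 32.83 p [ 0.4734 -0.065   0.0601] F [-0.5  0.   0.3] T [-0.01  0.03  0.01] w 0.0241 0.0
False
up 33.88 p [ 0.4729 -0.0648  0.1494] F [ 0.1 -0.2 -0.7] T [-0.03 -0.03  0.02] w 0.0241 0.0
0.017 1 277 [0.0172 0.0888 0.0999] [[0.0127, 0.0807, 0.0976], [0.0218, 0.0961, 0.1013]]
0.017 -1 184 [ 0.0173 -0.0873  0.0998] [[0.0127, -0.0967, 0.0965], [0.0218, -0.0815, 0.1011]]
0.057 1 281 [0.0569 0.09   0.0998] [[0.0523, 0.0822, 0.0969], [0.0616, 0.097, 0.1013]]
0.057 -1 47 [ 0.0533 -0.0873  0.0995] [[0.0522, -0.095, 0.0977], [0.0542, -0.0804, 0.1008]]
```

View pics/t7.png

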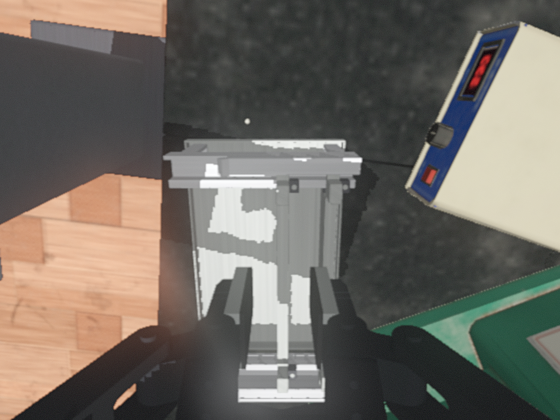

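The picture shows the plate hanging across the rack at column 283. Its lug at (285,185) lies just in front of the collar, and the far end is at (285,370). Depth puts both ends at rack x = 17.2 and 17.3 mm, so the plate is square and seated with lug tops at 100 mm. The gripper is clear, so I'm handing in.

```bash
python3 - <<'E'
from h import *
rep(); print(r.finish_job())
E
```

```text
34.56 p [0.4622 0.0178 0.2285] F [-0.3 -0.4 -1. ] T [-0.01 -0.03 -0.03] w 0.024 0.0
the job is handed in; nothing more can be done
None
```

The partition plate is out of the mould and hangs on the drip rack under the keepers, both ends measured at rack x ≈ 17 mm against the first collars. The job was handed in at 34.6 s; the first grasp on the left lug closed on nothing because the fingertips reach about 27 mm less than stated, so I measured the real reach by touch and used it from there on.

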